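# Bring a scored acrylic blank to the ledge's end for snapping

## Robot

A 7-joint arm with a two-finger parallel gripper is mounted at the origin on the work surface. World frame = base frame: x ahead of the robot, y to its left, z up, the work surface at z = 0. Lengths are in m, angles in rad, forces in N, time in s.
With the tool pointing down it reaches from about 0.425 to 0.925 m from the base axis. Payload 6.8 kg.
Tool frame: the origin (TCP) lies midway between the tips of the shut fingers; the grasp point (between the pads) lies bot.grip_point_offset behind it (bot.grip_point_offset is the distance from the TCP to the grasp point, in m); z points along the fingers, y is the line along which they close (so a half turn about z gives the same grasp; the last joint's range is limited). The gripper opens to 85 mm and grips with 20 to 120 N. Pads are 22 mm wide; open, the fingers measure 114 mm over their backs; the gripper's body (76 mm by 85 mm) begins 54 mm behind the grasp point. The pads swing forward as they close: fully open they stand 13 mm farther back than shut.
Start: joints at [-1.342, 0.477, 0.022, 1.555, -0.011, 1.109, -0.083], TCP at [0.223, 0.637, 0.231] pointing down, gripper open.
Joint ranges: [-2.96, 2.96], [-0.34, 2.1], [-1.41, 1.46], [0.24, 2.44], [-1.37, 4.51], [0.17, 1.92], [-2.96, 2.96]. Speed limits (rad/s): [2.39, 2.39, 3.14, 3.14, 3.14, 3.14, 3.14].

## Interface

Orientations are given as a unit quaternion [w, x, y, z].
In Python, from station import get_obs, cams, job, bot gives the robot as it stands.
- The arm moves only by the tool arm_command, never from a script. Its argument "rows" is a list that holds one entry, the list of rows, each a list of 5 numbers: the finger opening in mm, from 0 to 85.4, then the shift along the world's x, y, z in units of 60 mm (1.0 is 60 mm), then the turn about the world's z in units of 0.08 rad (1.0 is 0.08 rad). In form: [[[grip, x, y, z, turn], ...]]. A call has exactly 10 rows; each row shifts and turns the commanded pose from where the row before left it; what a row does not reach is not made up. A row lasts 1/8 s, in which the tool goes at most 62.5 mm and 10.7 degrees, less where a joint would pass 70% of its speed; a pose out of reach is approached as far as the arm can. A call with a number of a shift or a turn outside -1 to 1 is refused whole. A call with a gripper value outside its range is refused whole. The fingers move at their own pace and stop on an object; "newtons" is the grip in N (left out, the last holds). Time passes only in rows, so rows that do not move let the fingers close, or fill a call up. It gives the time, the measured TCP pose, the force, the opening and the grip force at its end, in the units of the state.
- get_obs(): the state, without advancing time (a new reading comes with each control period).
- cams.read_camera(name): name is "scene" or "top" or "wrist"; returns the picture (400x640x3 uint8, red, green, blue); there is no depth.
- cams.camera_params(name): a dict with "K" (3x3 intrinsics, pixels), "extrinsics" (4x4, takes a point from camera to world coordinates). Camera axes: x right, y down, z forward; pixel columns grow to the right and rows downward; lengths in m; the calibration is good to about 2 mm. The wrist camera is an equidistant fisheye: a pixel r from the principal point sees the ray r / f radians off the axis. A picture is of the moment at which its call begins: read the wrist's pose just before it. camera_params takes no time and is no camera call; for the wrist camera it gives the pose at the moment of the call.
- job.hand_in(): hands the job in; it is judged then, once.
The state is a dict: "t": time; "q": joint angles; "joint_vel": joint speeds; "joint_torque": joint torques, N m; "eef_pos": TCP position; "tool_rot": TCP orientation; "contact_force": force on the tool from outside, world axes, zero at the start; "torque": the same for the moment, N m; "gripper_width": opening from 0.0 (shut) to 1.0 (fully open); "grasp_force": force on a finger pad.
Only numpy, scipy, OpenCV 4.12 (cv2) and the standard library are available. Lean on these libraries where they do the work, as an engineer would, in place of code of your own. Each camera call takes 0.05 s, during which the arm holds its last target. There are 200 camera calls.

## Task

The white acrylic blank on the drawer unit's ledge has been scored and is to be snapped next over the ledge's left end, the one away from the solder reel. Without picking it up, push it with the fingertips back against the rear lip and along the ledge until its scored line lies right over that end, with the short strip beyond the line hanging free and the rear edge still flush along the lip. Let go of it there, and leave the reel, tape roll, bottle and loose drawer where they stand.

Things in the scene. Friction and masses are not known exactly. Their poses are not given: they have to be found in the camera images.
- riser: Fixed unit of component drawers in a blue frame, 112 mm high, turned up to 0.25 rad. Its dark flat top is the ledge: x -80 to 80 mm, y -240 to 240 mm, at z 112 mm. Origin at the centre of the underside; x points from the robot across the ledge to the rear lip, y left along the ledge, z up. Front, left and right edges are open, with nothing below but the bench.
- ledge_end (a point): Middle of the ledge's left (+y) end edge, at the height of the ledge's top; axes as the unit's. The scored line is to lie over this edge.
- lip_foot (a point): Foot of the rear lip's inner face, half-way along the ledge; axes as the unit's. The lip is a blue steel strip along the whole rear edge, 4 mm thick, standing 18 mm above the ledge; its inner face is the plane x = 0 here.
- blank: Loose white opal acrylic sheet, 110 mm (its x) by 180 mm (its y) by 5 mm thick, 95 to 155 g, lying flat on the ledge, a little skew (up to 0.15 rad) and off the lip by 3 to 49 mm at its rear corners. Origin at the centre of the underside, z up, y along its length towards the ledge's left end, x towards the lip.
- score_line (a point): Middle of the black scored line across the top of the blank: 40 mm to the left (+y) of the blank's centre, parallel to its x; the strip beyond it is 50 mm long, the part that stays on the ledge 130 mm.
- blank_rear (a point): Middle of the blank's rear (+x) edge, on the underside, 55 mm from its centre.
- reel_mid (a point): Centre of a black and silver solder reel, 50 mm diameter, 46 mm high, standing on the ledge near its right (-y) end. To be left alone.
- tape_mid (a point): Centre of a red roll of tape lying on the bench, 96 mm diameter, 45 mm high. To be left alone.
- bottle_mid (a point): Centre of a small clear bottle standing on the bench, 42 mm diameter, 105 mm high. To be left alone.
- drawer_mid (a point): Centre of a loose grey component drawer on the bench, 130 by 60 mm, 40 mm high, holding small parts. To be left alone.
Things that resemble listed ones, but are neither listed nor needed, are in the scene too. Of the things that look like the blank, the smallest one is meant.

How it is judged:
At the end, for the whole second after the job is handed in: The scored line's middle is within 5 mm of the ledge's left end edge, the middle of the blank's rear edge is within 5 mm of the lip, the blank's length runs along the ledge within 0.06 rad (3.4 deg), it lies flat on the ledge at rest, and the four bystanders are within 20 mm of where they stood (y of score_line in the frame of ledge_end between -0.005 and 0.005 m and x of blank_rear in the frame of lip_foot above -0.005 m and angle between the y axis of blank and the y axis of riser, either way round below 0.06 rad and z of blank_rear in the frame of lip_foot between -0.003 and 0.003 m and angle between blank's own z axis and vertical below 0.04 rad and linear speed of blank below 0.01 m/s and distance of each of reel_mid, tape_mid, bottle_mid, drawer_mid from where it was at the start of the episode below 0.02 m); the robot touches nothing.
It fails at once if the blank is lifted or tipped up off the ledge (z of blank in the frame of lip_foot above 0.012 m or angle between blank's own z axis and vertical above 0.2 rad).
It fails at once if the blank falls off the ledge (z of blank in the frame of lip_foot below -0.012 m).
It fails at once if the reel, tape roll, bottle or loose drawer is knocked out of its place (distance of any of reel_mid, tape_mid, bottle_mid, drawer_mid from where it was at the start of the episode above 0.02 m).
It also fails if it takes over 51 s, if anything falls off the work surface, if the arm or the gripper's body presses on something with over 40 N, if the wrist force passes 120 N, or if a joint passes its speed limit or range.

## Working session

There is one attempt and no reset: what is moved stays moved. The work goes in short steps, Python scripts to look and compute and a tool call to move; the robot and the scene stay as the last step left them, time stands still between calls to the robot, and variables do not carry over. Pictures are saved under pics/ and viewed, at most 11 in all, crops included, and the job is handed in when it is done.

Besides the shell and the picture viewer there is one more tool, called after "Emit:" by a JSON object that holds its "fn" and its "kwargs", one argument or row to a line. arm_command: Moves the arm, as the interface text tells. Its arguments: {"type":"object","properties":{"rows":{"type":"array"},"newtons":{"type":"number"}},"required":["rows"]}

```bash
mkdir -p pics; python3 - <<'E'
from station import get_obs,cams,job,bot
import cv2
for n in ("top","scene"):
    im=cams.read_camera(n); cv2.imwrite(f"pics/{n}0.png",im[:,:,::-1])
    p=cams.camera_params(n); print(n,p["K"],p["extrinsics"])
o=get_obs(); print(o["t"],o["eef_pos"],o["tool_rot"],bot.grip_point_offset)
E
```

```text
top [[362.18665619   0.         323.05444879]
 [  0.         362.18665619 190.25538647]
 [  0.           0.           1.        ]] [[-0.02722877 -0.9742833   0.2236753   0.25616721]
 [-0.99961183  0.0252177  -0.01184315  0.00588393]
 [ 0.005898   -0.22391095 -0.97459176  0.96692814]
 [ 0.          0.          0.          1.        ]]
scene [[396.52614629   0.         323.73460655]
 [  0.         396.52614629 198.79644429]
 [  0.           0.           1.        ]] [[ 0.8174165   0.49558762 -0.29363784  0.78405367]
 [ 0.57604006 -0.70575666  0.4124141  -0.43321464]
 [-0.00284954 -0.50626125 -0.86237546  1.01683667]
 [ 0.          0.          0.          1.        ]]
0.1 [0.2229003  0.6365721  0.23043183] [-7.31169731e-05  1.67574293e-01  9.85859109e-01 -8.17306518e-04] 0.0187
```

View pics/top0.png

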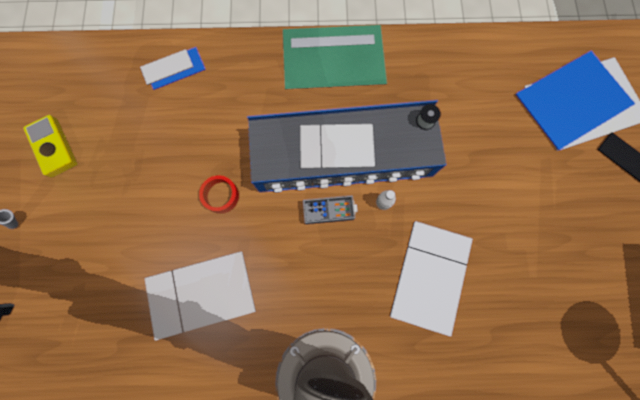

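View pics/scene0.png

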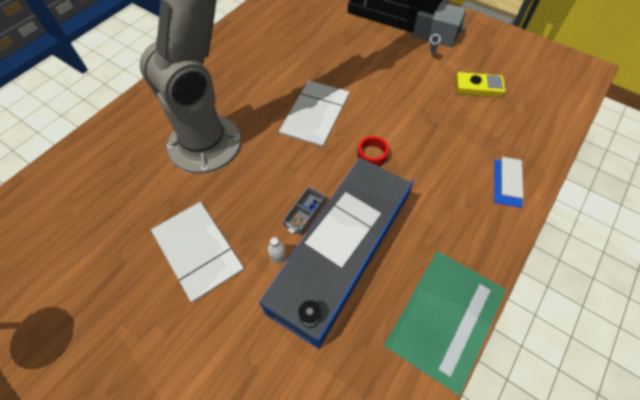

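The top view shows three scored white sheets: one on the ledge at (337,146) and two larger ones on the bench at (200,295) and (432,278). The ledge sheet is the one meant, because it is the smallest and lies on the ledge with its line towards the left end. The reel is at (428,117), the tape at (218,194), the bottle at (387,199) and the drawer at (329,210). I'll confirm in enlarged crops.

```bash
python3 - <<'E'
import cv2
a=cv2.imread("pics/top0.png")[90:230,235:455]; cv2.imwrite("pics/topc.png",cv2.resize(a,None,fx=3.6,fy=3.6,interpolation=cv2.INTER_CUBIC))
a=cv2.imread("pics/scene0.png")[150:350,255:420]; cv2.imwrite("pics/scenec.png",cv2.resize(a,None,fx=3,fy=3,interpolation=cv2.INTER_CUBIC))
E
```

```text
(no output)
```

View pics/topc.png

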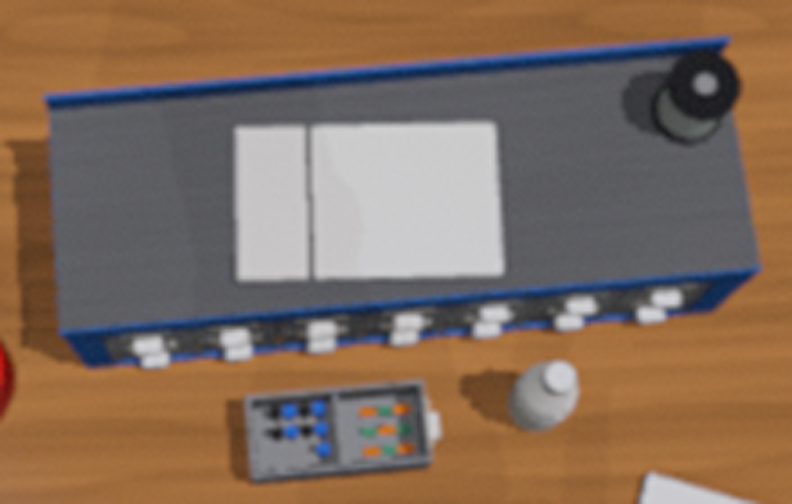

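View pics/scenec.png

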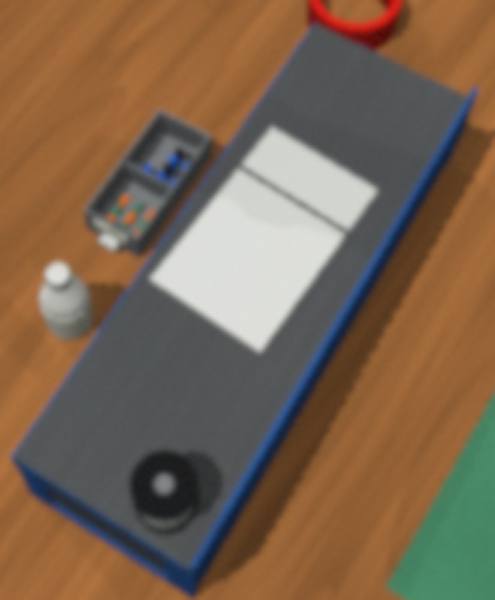

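The crops confirm it: the ledge sheet has its line left of centre. Blank corners in the top crop are (236,126), (496,123), (503,275) and (237,280), with the line from (308,126) to (313,279). Now I'll fit the poses.

```bash
cat > h.py <<'E'
import numpy as np
from station import cams
from scipy.optimize import least_squares
def proj(n,P,prm=None):
    p=prm or cams.camera_params(n); E=np.array(p["extrinsics"]);K=np.array(p["K"])
    c=(np.asarray(P)-E[:3,3])@E[:3,:3]
    return c[:,:2]/c[:,2:]*K[0,0]+K[:2,2]
def ray(n,uv,z):
    p=cams.camera_params(n);E=np.array(p["extrinsics"]);K=np.array(p["K"])
    d=E[:3,:3]@np.linalg.solve(K,[*uv,1]);return E[:3,3]+d*(z-E[2,3])/d[2]
def place(v,L):
    c,s=np.cos(v[2]),np.sin(v[2]);L=np.asarray(L,float)
    return np.c_[v[0]+c*L[:,0]-s*L[:,1],v[1]+s*L[:,0]+c*L[:,1],L[:,2]]
def fit(obs,x0):  # obs: {cam:(local pts, pixels)}
    f=lambda v:np.concatenate([(proj(n,place(v,L))-uv).ravel() for n,(L,uv) in obs.items()])
    r=least_squares(f,x0);return r.x,r.fun.reshape(-1,2)
def rel(r,b):  # b in riser frame
    c,s=np.cos(r[2]),np.sin(r[2]);d=b[:2]-r[:2]
    return np.array([c*d[0]+s*d[1],-s*d[0]+c*d[1],b[2]-r[2]])
E
python3 - <<'E'
from h import *
T=lambda a:np.array(a)/3.6+[235,90]; S=lambda a:np.array(a)/3+[255,150]
Z=.117
Bl=[(.055,.09,Z),(.055,-.09,Z),(-.055,-.09,Z),(-.055,.09,Z),(.055,.04,Z),(-.055,.04,Z)]
bt=T([(236,126),(496,123),(503,275),(237,280),(308,126),(313,279)])
bs=S([(378,188),(261,352),(150,278),(272,126),(345,232),(240,168)])
Rl=[(-.08,.24,.112),(-.08,-.24,.112),(.084,.24,.13)]
rt=T([(62,332),(757,270),(46,97)]); rs=S([(313,24),(17,457),(476,90)])
np.set_printoptions(precision=4,suppress=True)
for k in (("top",),("scene",),("top","scene")):
    b,eb=fit({n:(Bl,dict(top=bt,scene=bs)[n]) for n in k},[.55,0,0])
    r,er=fit({n:(Rl,dict(top=rt,scene=rs)[n]) for n in k},[.55,0,0])
    print(k,b,r,"rel",rel(r,b),"res",np.abs(eb).max(),np.abs(er).max())
print("lip foot pts in riser:",[rel(r,np.r_[ray("top",T(p),.112)[:2],0])[:2] for p in [(50,106),(725,50)]])
for n,p in dict(reel=(705,85),tapeL=(-61,0)).items(): print(n,ray("top",T(p),.158))
print("tape",ray("top",(218,194),.045),"bottle",ray("top",T((558,378)),.105),"drawer",[ray("top",T(p),.04) for p in [(247,397),(422,382)]])
E
```

```text
('top',) [ 0.5638 -0.0428 -0.0074] [ 0.5724 -0.0658  0.0658] rel [-0.007   0.0235 -0.0732] res 0.45698885070270023 1.1957970501853765
('scene',) [ 0.5676 -0.0429 -0.0023] [ 0.5784 -0.0661  0.0722] rel [-0.009   0.0239 -0.0745] res 0.6832439498250551 0.8238394760807921
('top', 'scene') [ 0.5658 -0.0428 -0.0045] [ 0.5754 -0.0658  0.0698] rel [-0.008   0.0237 -0.0743] res 1.0177539430395086 1.8238791336552254
lip foot pts in riser: [array([0.0826, 0.2389]), array([ 0.0802, -0.242 ])]
reel [ 0.6248 -0.2691  0.158 ]
tapeL [0.6996 0.2456 0.158 ]
tape [0.4648 0.2681 0.045 ] bottle [ 0.4379 -0.1674  0.105 ] drawer [array([0.4434, 0.0461, 0.04  ]), array([ 0.4512, -0.0813,  0.04  ])]
```

Emit:
{"fn": "arm_command", "kwargs": {
  "rows": [
    [[60,0.29,-0.67,0,-0.73],[60,0.29,-0.67,0,-0.73],[60,0.29,-0.67,0,-0.73],[60,0.29,-0.67,0,-0.73],[60,0.29,-0.67,0,-0.73],[60,0.29,-0.67,0,-0.73],[60,0.29,-0.67,0,-0.73],[60,0.29,-0.67,0,-0.73],[60,0.29,-0.67,0,-0.73],[60,0.29,-0.67,0,-0.73]]
  ]
}}

```text
t: 1.35
eef_pos: [0.3973, 0.2336, 0.2312]
tool_rot: [-0.0, 0.445, 0.895, -0.0]
contact_force: [0.2, 0.9, 0.6]
gripper_width: 0.697
grasp_force: 0.0
```

Emit:
{"fn": "arm_command", "kwargs": {
  "rows": [
    [[60,0.29,-0.67,0,-0.73],[60,0.29,-0.67,0,-0.73],[60,0.29,-0.67,0,-0.73],[60,0.29,-0.67,0,-0.73],[60,0.29,-0.67,0,-0.73],[60,0.29,-0.67,0,-0.73],[60,0.29,-0.67,0,-0.73],[60,0.29,-0.67,0,-0.73],[60,0.29,-0.67,0,-0.73],[60,0.29,-0.67,0,-0.73]]
  ]
}}

```text
t: 2.6
eef_pos: [0.5713, -0.168, 0.231]
tool_rot: [-0.0, 0.684, 0.73, -0.0]
contact_force: [-0.0, 0.4, 0.0]
gripper_width: 0.701
grasp_force: 0.0
```

Emit:
{"fn": "arm_command", "kwargs": {
  "rows": [
    [[60,0,0,-0.3,0],[60,0,0,-0.4,0],[60,0,0,-0.4,0],[60,0,0,-0.4,0],[60,0,0,-0.3,0],[60,0,0,-0.15,0],[60,0,0,0,0],[60,0,0,-0.02,0],[60,0,0,-0.02,0],[60,0,0,0,0]]
  ]
}}

```text
t: 3.85
eef_pos: [0.5713, -0.1669, 0.1122]
tool_rot: [0.0, 0.683, 0.73, 0.0]
contact_force: [-0.3, 0.5, -0.2]
gripper_width: 0.7
grasp_force: 0.0
```

```bash
python3 - <<'E'
from station import *
import cv2
p=cams.camera_params("wrist");print(p)
w=cams.read_camera("wrist"); cv2.imwrite("pics/w1.png",w[:,:,::-1])
E
```

```text
{'K': array([[309.70691629,   0.        , 323.98486757],
       [  0.        , 309.70691629, 198.69996958],
       [  0.        ,   0.        ,   1.        ]]), 'extrinsics': array([[ 9.97796880e-01,  6.30530897e-02,  2.06323606e-02,
         5.65509614e-01],
       [ 6.63384345e-02, -9.51879641e-01, -2.99206220e-01,
        -9.00068570e-02],
       [ 7.73647329e-04,  2.99915751e-01, -9.53965379e-01,
         2.54336032e-01],
       [ 0.00000000e+00,  0.00000000e+00,  0.00000000e+00,
         1.00000000e+00]])}
```

View pics/w1.png

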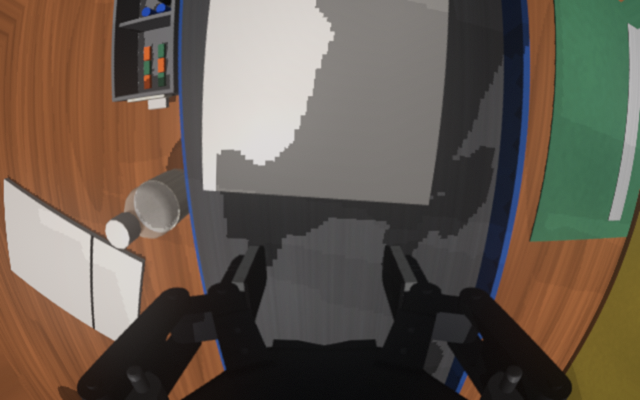

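The wrist view shows both fingertips at (255,250) and (390,248), over the ledge and short of the blank's right edge, which runs from (205,190) to (430,205). I'll feel down for the ledge.

Emit:
{"fn": "arm_command", "kwargs": {
  "rows": [
    [[60,0,0,-0.02,0],[60,0,0,0,0],[60,0,0,-0.02,0],[60,0,0,0,0],[60,0,0,-0.01,0],[60,0,0,0,0],[60,0,0,0,0],[60,0,0,0,0],[60,0,0,0,0],[60,0,0,0,0]]
  ]
}}

```text
t: 5.15
eef_pos: [0.5711, -0.1669, 0.1089]
tool_rot: [0.0, 0.683, 0.73, 0.0]
contact_force: [0.3, 1.9, -1.0]
gripper_width: 0.699
grasp_force: 0.0
```

Emit:
{"fn": "arm_command", "kwargs": {
  "rows": [
    [[60,0,0,-0.02,0],[60,0,0,0,0],[60,0,0,-0.02,0],[60,0,0,0,0],[60,0,0,0,0],[60,0,0,0,0],[60,0,0,0,0],[60,0,0,0,0],[60,0,0,0,0],[60,0,0,0,0]]
  ]
}}

```text
t: 6.4
eef_pos: [0.5711, -0.1669, 0.1071]
tool_rot: [-0.0, 0.683, 0.73, 0.0]
contact_force: [-1.1, 0.6, 6.4]
gripper_width: 0.708
grasp_force: 2.7
```

Emit:
{"fn": "arm_command", "kwargs": {
  "rows": [
    [[60,0,0,0.035,0],[60,-0.01,0.15,0,0],[60,-0.01,0.15,0,0],[60,-0.01,0.15,0,0],[60,-0.01,0.15,0,0],[60,-0.01,0.15,0,0],[60,-0.01,0.15,0,0],[60,-0.01,0.15,0,0],[60,0,0,0,0],[60,0,0,0,0]]
  ]
}}

```text
t: 7.65
eef_pos: [0.5669, -0.104, 0.1087]
tool_rot: [0.0, 0.683, 0.73, -0.0]
contact_force: [-0.7, -0.6, 0.1]
gripper_width: 0.701
grasp_force: 0.0
```

```bash
python3 - <<'E'
from station import *
import cv2
p=cams.camera_params("wrist")
w=cams.read_camera("wrist"); cv2.imwrite("pics/w2.png",w[:,:,::-1])
E
```

```text
(no output)
```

View pics/w2.png

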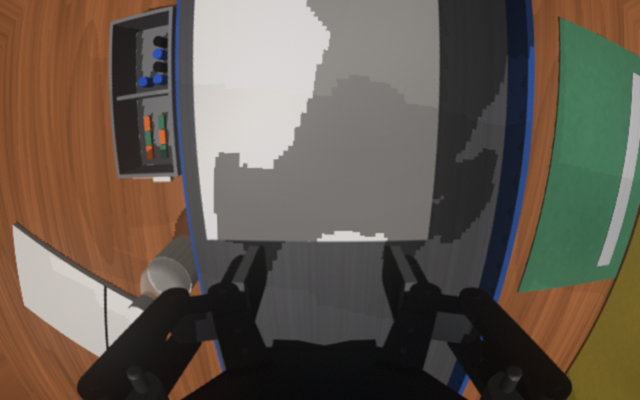

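The fingers are pushing the blank squarely, with its edge at row 240 in line with both tips. I'll carry on along the ledge and stop about 10 mm short.

Emit:
{"fn": "arm_command", "kwargs": {
  "rows": [
    [[60,-0.01,0.15,0,0],[60,-0.01,0.15,0,0],[60,-0.01,0.15,0,0],[60,-0.01,0.15,0,0],[60,-0.01,0.15,0,0],[60,-0.01,0.15,0,0],[60,-0.01,0.15,0,0],[60,-0.01,0.15,0,0],[60,-0.01,0.15,0,0],[60,-0.01,0.15,0,0]]
  ]
}}

```text
t: 8.95
eef_pos: [0.5608, -0.0133, 0.1086]
tool_rot: [-0.0, 0.683, 0.73, -0.0]
contact_force: [-0.3, -1.5, -0.2]
gripper_width: 0.702
grasp_force: 0.6
```

Emit:
{"fn": "arm_command", "kwargs": {
  "rows": [
    [[60,-0.01,0.15,0,0],[60,-0.01,0.15,0,0],[60,-0.01,0.15,0,0],[60,-0.01,0.1,0,0],[60,0,0.05,0,0],[60,0,0,0,0],[60,0,0,0,0],[60,0,0,0,0],[60,0,0,0,0],[60,0,0,0,0]]
  ]
}}

```text
t: 10.2
eef_pos: [0.5584, 0.022, 0.1086]
tool_rot: [-0.0, 0.683, 0.73, -0.0]
contact_force: [0.6, 0.1, -0.1]
gripper_width: 0.698
grasp_force: 0.0
```

```bash
python3 - <<'E'
from station import *
import cv2,numpy as np
a=cams.read_camera("top"); cv2.imwrite("pics/t3f.png",a[:,:,::-1])
b=cams.read_camera("scene"); cv2.imwrite("pics/s3f.png",b[:,:,::-1])
A=cv2.resize(a[95:215,235:365],None,fx=4,fy=4,interpolation=cv2.INTER_CUBIC)[:, :, ::-1]
cv2.imwrite("pics/t3.png",A)
E
```

```text
(no output)
```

View pics/t3.png

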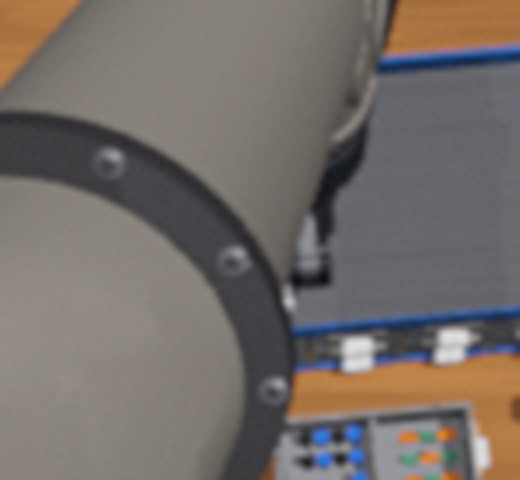

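Emit:
{"fn": "arm_command", "kwargs": {
  "rows": [
    [[60,0,0.05,0,0],[60,-0.01,0.08,0,0],[60,0,0,0,0],[60,0,0,0,0],[60,0.02,-0.25,0,0],[60,0,0,0.4,0],[60,0,0,0.4,0],[60,0,0,0.4,0],[60,0,0,0,0],[60,0,0,0,0]]
  ]
}}

```text
t: 11.55
eef_pos: [0.5586, 0.0143, 0.18]
tool_rot: [-0.0, 0.684, 0.73, -0.0]
contact_force: [-0.6, 0.6, 0.2]
gripper_width: 0.703
grasp_force: 0.0
```

```bash
python3 -c "
from station import *
o=get_obs();print(o['t'],o['q'],o['eef_pos'])"
```

```text
11.55 [-0.62254493  0.39267306  0.61984907  1.91970853 -0.28372093  0.91725862
  0.20133192] [0.55862138 0.01425137 0.18004394]
```

Emit:
{"fn": "arm_command", "kwargs": {
  "rows": [
    [[60,-0.08,0.085,0,-0.98],[60,-0.08,0.085,0,-0.98],[60,-0.08,0.085,0,-0.98],[60,-0.08,0.085,0,-0.98],[60,-0.08,0.085,0,-0.98],[60,-0.08,0.085,0,-0.98],[60,-0.08,0.085,0,-0.98],[60,-0.08,0.085,0,-0.98],[60,-0.08,0.085,0,-0.98],[60,-0.08,0.085,0,-0.98]]
  ]
}}

```text
t: 12.8
eef_pos: [0.5102, 0.0656, 0.1796]
tool_rot: [0.0, 0.911, 0.412, -0.001]
contact_force: [-0.3, 0.7, -0.3]
gripper_width: 0.704
grasp_force: 0.0
```

Emit:
{"fn": "arm_command", "kwargs": {
  "rows": [
    [[60,-0.08,0.085,0,-0.98],[60,-0.08,0.085,0,-0.98],[60,-0.08,0.085,0,-0.98],[60,-0.08,0.085,0,-0.98],[60,-0.08,0.085,0,-0.98],[60,-0.08,0.085,0,-0.98],[60,-0.08,0.085,0,-0.98],[60,-0.08,0.085,0,-0.98],[60,-0.08,0.085,0,-0.98],[60,-0.08,0.085,0,-0.98]]
  ]
}}

```text
t: 14.05
eef_pos: [0.4623, 0.1166, 0.1798]
tool_rot: [0.001, 0.999, 0.033, -0.001]
contact_force: [0.2, -0.4, -0.1]
gripper_width: 0.701
grasp_force: 0.0
```

```bash
python3 - <<'E'
from station import *
import cv2,numpy as np
print(get_obs()["q"],get_obs()["eef_pos"])
p=cams.camera_params("wrist");print(p["extrinsics"])
np.save("w4E.npy",p["extrinsics"])
w=cams.read_camera("wrist"); cv2.imwrite("pics/w4.png",w[:,:,::-1])
E
```

```text
[-1.25156341  0.36588865  1.08475831  2.11544604 -0.41633102  0.8945227
 -1.42999218] [0.46229613 0.11655381 0.17976607]
[[ 0.06627923 -0.95154841 -0.30027103  0.53838013]
 [-0.99780045 -0.06285942 -0.02104653  0.12219434]
 [ 0.00115192  0.30100551 -0.9536217   0.32176852]
 [ 0.          0.          0.          1.        ]]
```

View pics/w4.png

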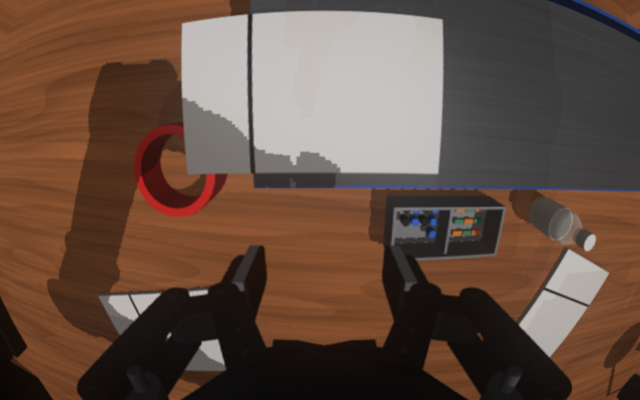

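The wrist view shows the line running from (250,14) to (252,173), close to the ledge's front-left corner at (254,188). Blank corners are (181,22), (443,20), (440,174) and (187,174). The ledge's front edge is at row 188 to 191. Now measuring these.

```bash
cat >> h.py <<'E'
from station import cams as _c
def wray(E,uv,z):
    K=np.array(_c.camera_params("wrist")["K"]);d=(np.asarray(uv,float)-K[:2,2])/K[0,0];t=np.hypot(*d)
    v=E[:3,:3]@np.r_[np.sin(t)*d/t,np.cos(t)];return E[:3,3]+v*(z-E[2,3])/v[2]
E
python3 - <<'E'
from h import *
np.set_printoptions(precision=4,suppress=True)
E=np.load("w4E.npy");R=[.5754,-.0658,.0685]
for n,uv,z in [("ledgeFL",(254,188),.112),("ledgeF2",(450,190),.112),("ledgeF3",(600,190),.112),("lineR",(250,14),.117),("lineF",(252,173),.117),("RL",(181,22),.117),("RR",(443,20),.117),("FR",(440,174),.117),("FL",(187,174),.117)]:
    P=wray(E,uv,z);print(n,P,rel(R,np.r_[P[:2],0])[:2])
E
```

```text
ledgeFL [0.477 0.168 0.112] [-0.0821  0.24  ]
ledgeF2 [0.4853 0.0242 0.112 ] [-0.0837  0.096 ]
ledgeF3 [ 0.499  -0.1507  0.112 ] [-0.0821 -0.0795]
lineR [0.5986 0.1751 0.117 ] [0.0397 0.2387]
lineF [0.4892 0.1684 0.117 ] [-0.07    0.2396]
RL [0.5963 0.2257 0.117 ] [0.0408 0.2894]
RR [0.6068 0.0451 0.117 ] [0.039  0.1085]
FR [0.4977 0.0366 0.117 ] [-0.0705  0.1075]
FL [0.4861 0.2179 0.117 ] [-0.0697  0.2891]
```

The score line is about 1 mm short of the end (y 0.239 against 0.240), so y is good. The remaining gap to the lip is about 37 mm. I'll go down and push towards the lip.

Emit:
{"fn": "arm_command", "kwargs": {
  "rows": [
    [[60,0,0,-0.35,0],[60,0,0,-0.4,0],[60,0,0,-0.3,0],[60,0,0,-0.135,0],[60,0,0,0,0],[60,0.12,0.008,0,0],[60,0.12,0.008,0,0],[60,0.12,0.008,0,0],[60,0.12,0.008,0,0],[60,0.12,0.008,0,0]]
  ]
}}

```text
t: 15.35
eef_pos: [0.4989, 0.1192, 0.1096]
tool_rot: [-0.0, 0.999, 0.034, -0.001]
contact_force: [-4.2, 0.0, 7.2]
gripper_width: 0.699
grasp_force: 3.9
```

Emit:
{"fn": "arm_command", "kwargs": {
  "rows": [
    [[60,0.1,0.007,0,0],[60,0.08,0.006,0,0],[60,0.05,0.003,0,0],[60,0.05,0.003,0,0],[60,0.03,0.002,0,0],[60,0,0,0,0],[60,0,0,0,0],[60,0,0,0,0],[60,0,0,0,0],[60,0,0,0,0]]
  ]
}}

```text
t: 16.6
eef_pos: [0.5177, 0.1204, 0.1097]
tool_rot: [-0.0, 0.999, 0.034, -0.0]
contact_force: [-2.8, -0.4, 4.8]
gripper_width: 0.702
grasp_force: 2.8
```

```bash
python3 - <<'E'
from station import *
import cv2,numpy as np
p=cams.camera_params("wrist");np.save("w5E.npy",p["extrinsics"])
w=cams.read_camera("wrist"); cv2.imwrite("pics/w5.png",w[:,:,::-1])
s=cams.read_camera("scene"); cv2.imwrite("pics/s5.png",s[:,:,::-1])
E
```

```text
(no output)
```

View pics/w5.png

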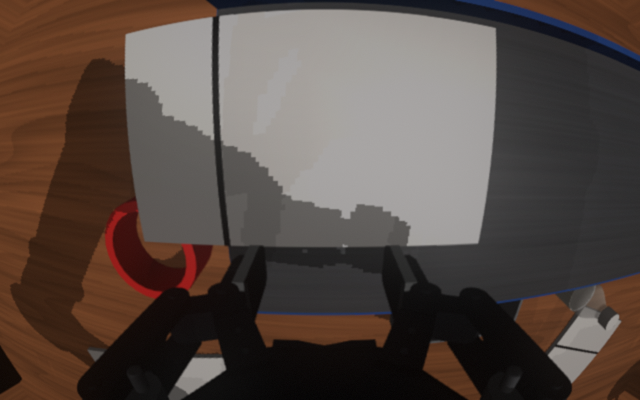

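The tips are against the blank's front edge at row 246, and the rear edge is nearly at the lip, near (220,10). I'll push the last few millimetres and watch the force.

Emit:
{"fn": "arm_command", "kwargs": {
  "rows": [
    [[60,0.03,0.002,0,0],[60,0,0,0,0],[60,0.03,0.002,0,0],[60,0,0,0,0],[60,0,0,0,0],[60,0,0,0,0],[60,0,0,0,0],[60,0,0,0,0],[60,0,0,0,0],[60,0,0,0,0]]
  ]
}}

```text
t: 17.95
eef_pos: [0.5212, 0.1207, 0.1097]
tool_rot: [-0.0, 0.999, 0.034, -0.0]
contact_force: [-4.4, 0.2, 5.0]
gripper_width: 0.707
grasp_force: 3.2
```

```bash
python3 - <<'E'
from h import *
np.set_printoptions(precision=4,suppress=True)
E=np.load("w5E.npy");R=[.5754,-.0658,.0685]
for n,uv,z in [("ledgeF",(300,313),.112),("ledgeF2",(520,300),.112),("lineR",(215,17),.117),("lineF",(227,244),.117),("RL",(126,33),.117),("RR",(496,28),.117),("FR",(478,243),.117),("FL",(143,243),.117),("lipfoot?",(330,10),.112)]:
    P=wray(E,uv,z);print(n,rel(R,np.r_[P[:2],0])[:2])
E
```

```text
ledgeF [-0.0804  0.2037]
ledgeF2 [-0.0821  0.0617]
lineR [0.0739 0.2388]
lineF [-0.0347  0.2385]
RL [0.0746 0.2878]
RR [0.074  0.1085]
FR [-0.0355  0.1088]
FL [-0.0365  0.2894]
lipfoot? [0.0753 0.1875]
```

Emit:
{"fn": "arm_command", "kwargs": {
  "rows": [
    [[60,0.02,0.001,0,0],[60,0,0,0,0],[60,0.02,0.001,0,0],[60,0,0,0,0],[60,0,0,0,0],[60,0,0,0,0],[60,0,0,0,0],[60,0,0,0,0],[60,0,0,0,0],[60,0,0,0,0]]
  ]
}}

```text
t: 19.2
eef_pos: [0.5231, 0.1207, 0.1096]
tool_rot: [-0.0, 0.999, 0.034, -0.001]
contact_force: [-4.2, -0.5, 8.2]
gripper_width: 0.699
grasp_force: 4.4
```

```bash
python3 - <<'E'
from station import *
import cv2,numpy as np
p=cams.camera_params("wrist");np.save("w6E.npy",p["extrinsics"])
w=cams.read_camera("wrist")[:,:,::-1]; cv2.imwrite("pics/w6f.png",w)
cv2.imwrite("pics/w6.png",cv2.resize(w[0:290,180:520],None,fx=2,fy=2,interpolation=cv2.INTER_CUBIC))
E
```

```text
(no output)
```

View pics/w6.png

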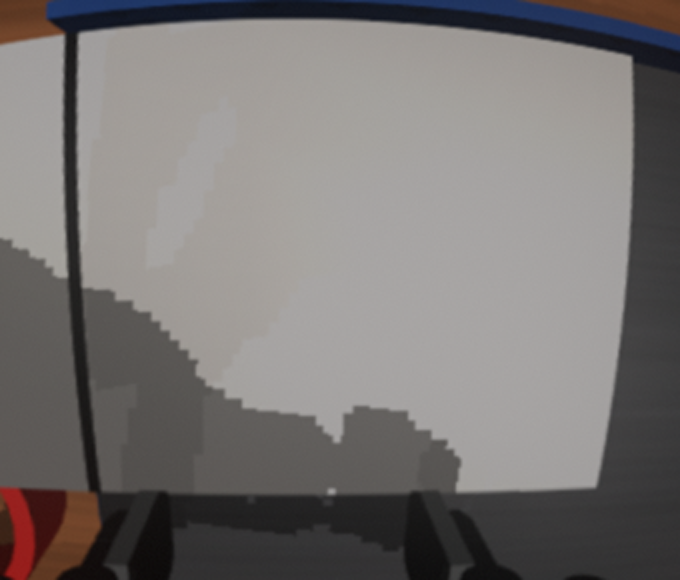

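The rear edge touches the lip's inner face all along, and the line (about x 70 to 95) is over the end edge. I'll back off and clear the view.

Emit:
{"fn": "arm_command", "kwargs": {
  "rows": [
    [[60,-0.02,-0.001,0.02,0],[60,-0.06,-0.004,0.01,0],[60,-0.25,-0.017,0,0],[60,-0.3,-0.02,0,0],[60,0,0,0.5,0],[60,0,0,0.6,0],[60,0,0,0.6,0],[60,0,0,0.4,0],[60,0,0,0,0],[60,0,0,0,0]]
  ]
}}

```text
t: 20.5
eef_pos: [0.4848, 0.1186, 0.2364]
tool_rot: [-0.0, 0.999, 0.035, -0.001]
contact_force: [0.3, -0.6, -0.3]
gripper_width: 0.702
grasp_force: 0.0
```

Emit:
{"fn": "arm_command", "kwargs": {
  "rows": [
    [[60,-0.2,0.6,0,0.5],[60,-0.2,0.7,0,0.5],[60,-0.2,0.7,0,0.5],[60,-0.3,0.7,0,0.5],[60,-0.4,0.7,0,0.5],[60,-0.4,0.7,0,0.5],[60,-0.4,0.7,0,0.5],[60,-0.4,0.7,0,0.5],[60,-0.4,0.7,0,0.5],[60,-0.4,0.7,0,0.5]]
  ]
}}

```text
t: 21.75
eef_pos: [0.2865, 0.5329, 0.2356]
tool_rot: [0.001, 0.973, 0.233, -0.001]
contact_force: [0.2, 1.0, -0.1]
gripper_width: 0.7
grasp_force: 0.0
```

```bash
python3 - <<'E'
from station import *
import cv2,numpy as np
a=cams.read_camera("top")[:,:,::-1]; b=cams.read_camera("scene")[:,:,::-1]
cv2.imwrite("pics/t7f.png",a);cv2.imwrite("pics/s7f.png",b)
A=cv2.resize(a[95:195,240:340],None,fx=4,fy=4,interpolation=cv2.INTER_CUBIC)
B=cv2.resize(b[125:225,320:420],None,fx=4,fy=4,interpolation=cv2.INTER_CUBIC)
cv2.imwrite("pics/c7.png",np.hstack([A,B]))
E
```

```text
(no output)
```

View pics/c7.png

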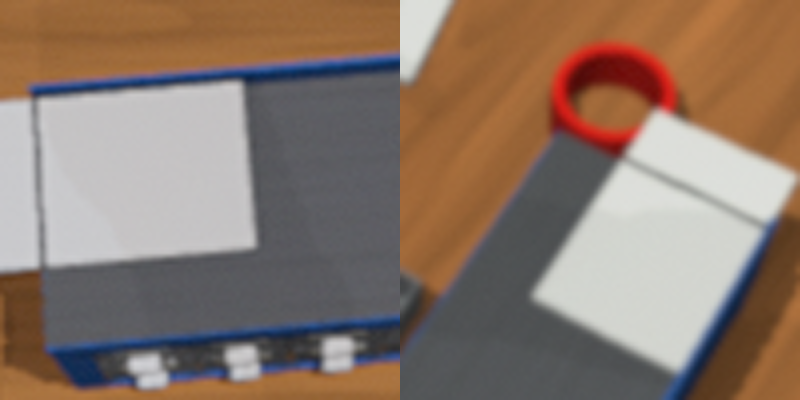

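Top view (left): the line runs from (36,95) to (45,267), the ledge corner is at (48,349), and the blank's rear edge is against the lip. Checking with numbers.

```bash
python3 - <<'E'
from h import *
np.set_printoptions(precision=4,suppress=True)
R=[.5724,-.0658,.0685]
T=lambda a:np.array(a)/4+[240,95]
for n,p,z in [("ledgeFL",(46,349),.112),("lineR",(36,94),.117),("lineF",(46,267),.117),("RR",(243,80),.117),("FR",(257,247),.117),("lipfoot R",(400,68),.112),("lipfoot",(300,76),.112)]:
    print(n,rel(R,np.r_[ray("top",T(p),z)[:2],0])[:2])
R=[.5784,-.0661,.07]
S=lambda a:(np.array(a)-[400,0])/4+[320,125]
for n,p,z in [("ledgeFL",(556,132),.112),("lineR",(765,224),.117),("lineF",(622,157),.117),("RR",(675,374),.117),("FR",(531,296),.117),("lipFL",(777,221),.13)]:
    print(n,rel(R,np.r_[ray("scene",S(p),z)[:2],0])[:2])
E
```

```text
ledgeFL [-0.0793  0.2407]
lineR [0.0855 0.2375]
lineF [-0.0289  0.2371]
RR [0.0829 0.107 ]
FR [-0.0282  0.1075]
lipfoot R [0.0841 0.0068]
lipfoot [0.0846 0.0707]
ledgeFL [-0.0815  0.2378]
lineR [0.0775 0.2398]
lineF [-0.0306  0.2392]
RR [0.0765 0.1059]
FR [-0.0304  0.109 ]
lipFL [0.0849 0.2371]
```

```bash
python3 -c "
from station import *
print(job.hand_in())"
```

```text
the job is handed in; nothing more can be done
None
```

I pushed the blank back against the rear lip and along the ledge, then let go and handed the job in at about 22 s. My camera readings put the scored line 1 to 3 mm from the left end edge, the rear edge looked flush along the lip, and the arm went nowhere near the four bystanders; the hand-in returned no verdict.

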